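# Sort the specimens, then hold the spring shutter at its mark

## Task

Load this batch for recording: set the two mushroom-shaped cast buttons down upright in the round dish and lay the notched square bar flat in the rectangular tray, putting each down rather than dropping it. Then pull the recorder's spring-return shutter slide out towards the robot until its pointer stands between the two ribs of the mark clip, and finish while still holding it there, since it snaps back if let go. Leave the clip where it is set, and the other things on the bench alone.

Things in the scene. Friction and masses are not known exactly. Their poses are not given: they have to be found in the camera images.
- dish: round shallow steel dish fixed to the bench, outer diameter 140 mm, 14 mm high, wall and floor 4 mm thick; origin at the centre of its underside, z up; for the buttons
- tray: rectangular shallow steel tray fixed to the bench, 150 mm along its x, 110 mm along its y, 14 mm high, wall and floor 5 mm thick; origin at the centre of its underside, z up; for the bar. Dish and tray may change places
- button0: loose aluminium cast button, mushroom-shaped and standing upright stem up: disc of 44 mm diameter and 12 mm height, on it a stem of 24 mm diameter up to 40 mm total height; about 0.08 kg; origin at the centre of the underside of the disc, z up along the stem
- button1: loose aluminium cast button, mushroom-shaped and standing upright stem up: disc of 44 mm diameter and 12 mm height, on it a stem of 24 mm diameter up to 40 mm total height; about 0.08 kg; origin at the centre of the underside of the disc, z up along the stem
- bar: loose square steel test bar lying flat, 55 mm along its x, 10 mm wide (y), 10 mm high (z), with a fine notch line across the middle of its top; about 0.04 kg; origin at the centre of its underside
- unit: shutter unit, fixed: white housing 150 mm deep (x), 130 mm wide (y), 55 mm high, a lens ring on top reaching 67 mm. Origin on the bench under the middle of its front face; x points from that face into the housing, z up. The slide comes out along -x. Two low rails (up to 14 mm high) run 165 mm out in front: the slide's at y = 0, the clip's at y = -62 mm
- shutter (a joint): how far the slide is pulled out, m: 0 home, at most 0.080. The spring pulls it home with about 4 N at 0, rising 0.7 N per cm to about 10 N at full travel; it never stays out by itself
- shutter_grip (a point): where to pinch the slide: on its upright steel grip plate, 12 mm thick along the pull (x), 40 mm wide (y), top 73 mm above the bench; the point is mid-width, mid-thickness, 60 mm above the bench, at home 60 mm in front of the housing. Pinch from above across the 12 mm. x is the unit's x, the pull is along -x; the 18 mm wide slide bar lies behind it, up to 23 mm high
- shutter_pointer (a point): on the thin pointer (4 mm wide blade) that sticks out sideways from the grip plate to unit -y, 26 to 29 mm above the bench; the point is 60 mm from the slide's centre line, over the clip's rail
- mark_window (a point): centre of the 13 mm gap between the two dark upright ribs (5 mm thick, tops 25.5 mm above the bench, just below the pointer) of the mark clip, a 25 x 26 mm aluminium block on the clip rail. x is the unit's x. The pointer is at the mark when it stands over this gap, its middle within 5 mm of the gap's middle along x
- mark_clip (a joint): where the mark clip is set, m, between 0.025 and 0.065: the pointer is centred in its gap when the slide is pulled out by this same amount. Held by friction; not to be moved
- spacer: bystander: loose steel ring, 36 mm across, 14 mm high; origin at the centre of its underside
- weight: bystander: loose plain steel disc, 36 mm across, 22 mm high; origin at the centre of its underside
- mouse: bystander: black computer mouse, 100 x 60 x 30 mm; origin at the centre of its underside
- marker: bystander: marker pen lying flat, 120 mm along its x, 16 mm thick; origin at the centre of its underside
- bottle: bystander: water bottle, 64 mm across, 200 mm tall; origin at the centre of its underside
- jar: bystander: amber jar with black lid, 56 mm across, 60 mm tall; origin at the centre of its underside
- screwdriver: bystander: black-handled screwdriver lying along its x, about 200 mm long, under 35 mm high
Not all that is in view belongs to the job. What is shaped like the button1 but yellow is not meant.

How it is judged:
By the outcome, as a careful person would: the job done as asked, in the order asked, and still so for the second after the job is handed in, while the arm keeps its last pose, push and grip.
It also fails if it takes over 72 s, if anything falls off the work surface, if the arm or the gripper's body presses on something with over 40 N, if the wrist force passes 120 N, or if a joint passes its speed limit or range.

## Robot

A 6-joint arm with a two-finger parallel gripper is mounted at the origin on the work surface. World frame = base frame: x ahead of the robot, y to its left, z up, the work surface at z = 0. Lengths are in m, angles in rad, forces in N, time in s.
With the tool pointing down it reaches from about 0.35 to 0.925 m from the base axis. Payload 6.4 kg.
Tool frame: the origin (TCP) lies midway between the tips of the shut fingers; the grasp point (between the pads) lies 19 mm behind it; z points along the fingers, y is the line along which they close (so a half turn about z gives the same grasp; the last joint's range is limited). The gripper opens to 85 mm and grips with 20 to 120 N. Pads are 22 mm wide; open, the fingers measure 114 mm over their backs; the gripper's body (76 mm by 85 mm) begins 54 mm behind the grasp point. The pads swing forward as they close: fully open they stand 13 mm farther back than shut.
Start: joints at [-1.317, 0.245, 1.558, -0, 1.339, -0.174], TCP at [0.27, -0.591, 0.231] pointing down, gripper open.
Joint ranges: [-3.13, 3.13], [-1.02, 2.26], [0.13, 2.54], [-0.95, 4.09], [0.21, 2.88], [-2.74, 2.74]. Speed limits (rad/s): [2.57, 2.57, 3.14, 3.14, 3.14, 3.14].

## Interface

Orientations are given as a rotation vector (axis times angle).
In Python, from plant import get_obs, cams, ticket, nets gives the robot as it stands.
- The arm moves only by the tool jog_arm, never from a script. Its arguments are lists of equal length, an entry for each row: "linear": the shift along the tool's x, y, z in m, a list of three; "spin": the turn about the tool's z in degrees. In form: {"linear": [[tx, ty, tz], ...], "spin": [spin, ...]}. A call has 1 to 12 rows; each row is the pose to reach, as a shift and turn from the pose commanded when the call began, along the tool's axes at that moment; what a row does not reach only later rows make up. A row lasts 1/10 s, in which the tool goes at most 50 mm and 8.59 degrees, less where a joint would pass 70% of its speed; a pose out of reach is approached as far as the arm can. A call with a gripper value outside its range is refused whole. "hand" is the finger opening in m, from 0 to 0.0854, set as the call begins (left out, the last holds). The fingers move at their own pace and stop on an object; "grip_force" is the grip in N (left out, the last holds). Time passes only in rows, so rows that repeat a pose let the fingers close. It gives the time, the measured TCP pose, the force, the opening and the grip force at its end, in the units of the state.
- get_obs(): the state, without advancing time (a new reading comes with each control period).
- cams.get_image(name): name is "side" or "top" or "wrist"; returns a dict with "frame" (384x512x3 uint8, red, green, blue), "depth" (384x512 float32, m along the optical axis (not along the pixel's ray), 0 where there is no reading), "fov_y" (degrees; the focal length in pixels is half the picture's height over the tangent of half this angle, whatever the lens; pixels are square), "cx", "cy" (the principal point, pixels), "k1" (the pictures are not rectified: a ray, as slopes to the right and down, at radius r is drawn at 1 + k1 r^2 times it, then the intrinsics apply), "extrinsics" (4x4, takes a point from world to camera coordinates). Camera axes: x right, y down, z forward; pixel columns grow to the right and rows downward; lengths in m; the calibration is good to about 2 mm. A picture is of the moment at which its call begins.
- ticket.job_done(): hands the job in; it is judged then, once.
Trained networks look in a picture, given as the dict that the camera call returned (one of the last four; its "shot" number tells which), for a name from the list of things; names that differ only in an ending like _2 or _b are one class to them, and where a whole thing is asked for, a point or a joint stands for the part that bears it (a point fixed in the world has none). Each returns a list of dicts, best first, with "score" (0 to 1); they miss things now and then, are a little off and sometimes report something else, mostly with a low value. They report only what shows in the picture. A call takes as long as a camera call. They do not tell look-alikes from the thing itself.
- nets.cut_out(picture, name): "pixels" (384x512 bool, what is visible of it) and "xy" ([column, row] in pixels, amid what is visible of it).
- nets.mark_of(picture, name): "xy" ([column, row] in pixels: a listed point, or the origin of a listed thing).
The state is a dict: "clock": time; "joints": joint angles; "joint_velocities": joint speeds; "joint_efforts": joint torques, N m; "tool_pos": TCP position; "tool_rot": TCP orientation; "force": force on the tool from outside, world axes, zero at the start; "wrist_torque": the same for the moment, N m; "opening": finger opening in m; "finger_force": force on a finger pad.
Only numpy, scipy, OpenCV 4.12 (cv2) and the standard library are available. Lean on these libraries where they do the work, as an engineer would, in place of code of your own. Each camera call takes 0.05 s, during which the arm holds its last target. There are 200 camera calls.

## Working session

There is one attempt and no reset: what is moved stays moved. The work goes in short steps, Python scripts to look and compute and a tool call to move; the robot and the scene stay as the last step left them, time stands still between calls to the robot, and variables do not carry over. Pictures are saved under pics/ and viewed, at most 10 in all, crops included, and the job is handed in when it is done.

Besides the shell and the picture viewer there is one more tool, called after "Request:" as name([rows], argument=value, ...), one row to a line, values as JSON. jog_arm: Moves the arm, as the interface text tells. Its arguments: {"type":"object","properties":{"linear":{"type":"array","items":{"type":"array","items":{"type":"number"}}},"spin":{"type":"array","items":{"type":"number"}},"hand":{"type":"number"},"grip_force":{"type":"number"}},"required":["linear","spin"]}

```bash
mkdir -p pics; ls
cat > h.py <<'E'
import numpy as np,cv2
from plant import get_obs,cams,ticket,nets
def K(p):
    f=p["frame"].shape[0]/2/np.tan(np.radians(p["fov_y"])/2); return f
def und(p,uv):
    uv=np.atleast_2d(np.asarray(uv,float)); f=K(p)
    d=(uv-[p["cx"],p["cy"]])/f; s=d.copy()
    for _ in range(20): s=d/(1+p["k1"]*(s**2).sum(1,keepdims=True))
    return s
def cam2w(p,c):
    E=p["extrinsics"]; return (c-E[:3,3])@E[:3,:3]
def onz(p,uv,z):
    "pixel ray meets height z"
    s=und(p,uv); E=p["extrinsics"]; o=-E[:3,:3].T@E[:3,3]
    d=np.c_[s,np.ones(len(s))]@E[:3,:3]; return o+d*((z-o[2])/d[:,2:])
def cloud(p,mask):
    v,u=np.nonzero(mask&(p["depth"]>0)); s=und(p,np.c_[u,v]); z=p["depth"][v,u][:,None]
    return cam2w(p,np.c_[s*z,z])
def proj(p,w):
    E=p["extrinsics"]; c=np.atleast_2d(w)@E[:3,:3].T+E[:3,3]; s=c[:,:2]/c[:,2:]
    return s*(1+p["k1"]*(s**2).sum(1,keepdims=True))*K(p)+[p["cx"],p["cy"]]
def save(n,a): cv2.imwrite("pics/"+n,np.ascontiguousarray(a[...,::-1]))
E
cat > a.py <<'E'
from h import *
np.set_printoptions(precision=4,suppress=True)
o=get_obs();print(o["clock"],o["tool_pos"],o["tool_rot"],o["opening"])
t=cams.get_image("top");s=cams.get_image("side")
save("top0.png",t["frame"]);save("side0.png",s["frame"])
for c,p in(("top",t),("side",s)):
    print(c,-p["extrinsics"][:3,:3].T@p["extrinsics"][:3,3])
    for n in "dish tray button0 bar unit spacer weight jar".split():
        for r in nets.cut_out(p,n)[:4]:
            if r["score"]<.2: continue
            P=cloud(p,r["pixels"])
            if len(P): print(n,round(r["score"],2),np.round(r["xy"]),"med",np.median(P,0),"lo",np.percentile(P,3,axis=0),"hi",np.percentile(P,97,axis=0),"col",p["frame"][r["pixels"]].mean(0).round())
    for n in "shutter_grip shutter_pointer mark_window unit".split():
        for r in nets.mark_of(p,n)[:2]: print(n,round(r["score"],2),np.round(r["xy"],1),onz(p,r["xy"],{"shutter_grip":.06,"shutter_pointer":.029,"mark_window":.0255,"unit":0}[n])[0])
E
python3 a.py
```

```text
pics
0.0 [ 0.2695 -0.5909  0.2302] [-3.0681 -0.6665  0.0001] 0.08509654261575106
top [ 0.3785 -0.006   1.4413]
dish 0.76 [150. 193.] med [0.485  0.3238 0.0049] lo [ 0.4229  0.2637 -0.0015] hi [0.5471 0.3825 0.0155] col [213. 210. 222.]
tray 0.77 [219. 139.] med [0.6603 0.0992 0.0058] lo [ 0.5894  0.0434 -0.0007] hi [0.7336 0.1507 0.0164] col [214. 211. 222.]
tray 0.62 [153. 193.] med [0.485  0.3226 0.0049] lo [ 0.4261  0.2612 -0.0014] hi [0.545  0.3825 0.0148] col [214. 211. 222.]
tray 0.31 [164. 241.] med [0.3287 0.2865 0.0141] lo [0.2827 0.2549 0.0057] hi [0.374  0.3166 0.0203] col [173. 174. 173.]
button0 0.67 [227. 235.] med [0.3537 0.0763 0.0153] lo [0.3361 0.0605 0.0076] hi [0.3705 0.094  0.0442] col [244. 228.   0.]
button0 0.61 [338. 125.] med [ 0.694  -0.291   0.0527] lo [ 0.5035 -0.3537  0.0049] hi [ 0.8005 -0.2294  0.0692] col [198. 201. 202.]
button0 0.55 [275. 175.] med [ 0.5291 -0.0772  0.0155] lo [ 0.5149 -0.0938  0.0077] hi [ 0.5471 -0.0639  0.0458] col [215. 216. 222.]
button0 0.53 [220. 205.] med [0.446  0.1098 0.014 ] lo [0.428  0.0926 0.0052] hi [0.4657 0.1314 0.0
[... 2278 characters left out ...]
 0.0117] lo [ 0.4246 -0.1307 -0.001 ] hi [ 0.4546 -0.1004  0.0149] col [174. 170. 177.]
weight 0.65 [314. 273.] med [ 0.6012 -0.292   0.0281] lo [ 0.5919 -0.3059  0.014 ] hi [ 0.6541 -0.2699  0.0731] col [168. 165. 171.]
weight 0.49 [307. 204.] med [ 0.67   -0.0802  0.0204] lo [ 0.6544 -0.0903  0.0003] hi [ 0.687  -0.0608  0.0233] col [180. 176. 183.]
jar 0.76 [200. 107.] med [0.4081 0.4707 0.0347] lo [ 0.3846  0.4606 -0.0015] hi [0.4318 0.6167 0.0599] col [82. 53. 34.]
shutter_grip 0.96 [310.7 265. ] [ 0.5978 -0.2878  0.06  ]
shutter_pointer 0.93 [315.9 289.5] [ 0.5984 -0.3328  0.029 ]
mark_window 0.63 [300.6 297. ] [ 0.5605 -0.3413  0.0255]
unit 0.57 [330.6 275.3] [ 0.6538 -0.2892  0.    ]
```

View pics/top0.png

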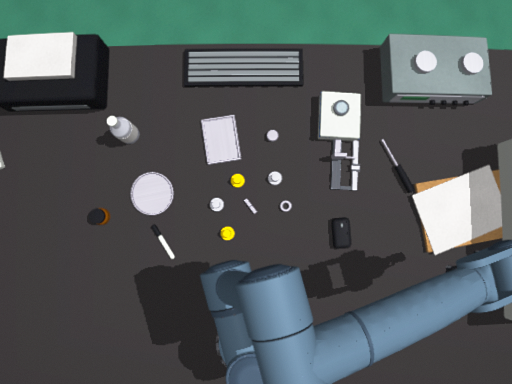

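View pics/side0.png

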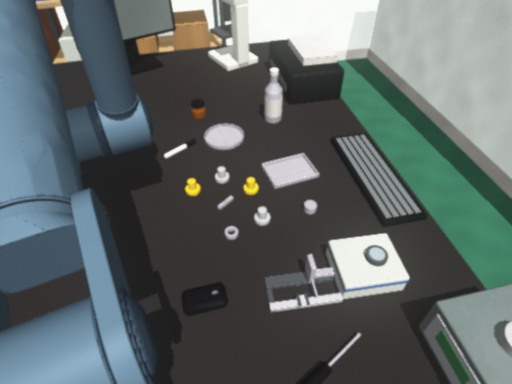

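The top view shows the dish at (152,194), the tray at (221,139), and the grey buttons at (275,178) and (217,204). The yellow look-alikes are at (238,181) and (227,233), the bar at (250,206) and the unit at (340,115). The side view agrees. Next I refine the poses.

```bash
cat > b.py <<'E'
from h import *
np.set_printoptions(precision=4,suppress=True)
def rect(P): 
    r=cv2.minAreaRect((P[:,:2]*1000).astype(np.float32)); return np.round(r[0],1),np.round(r[1],1),round(r[2],1)
def near(P,c,d): return P[np.hypot(*(P[:,:2]-c).T)<d]
for c in("top","side"):
    p=cams.get_image(c); P=cloud(p,p["depth"]>0)
    print(c)
    for n,xy in(("A",(.530,-.080)),("B",(.446,.106))):
        q=near(P,xy,.04); s=q[(q[:,2]>.034)&(q[:,2]<.05)]; print(n,len(s),s.mean(0),rect(s))
    q=near(P,(.441,0),.045); q=q[(q[:,2]>.006)&(q[:,2]<.02)]; print("bar",len(q),q.mean(0),rect(q))
    for n,xy,a,b,d in(("dish",(.485,.324),.009,.02,.09),("tray",(.66,.097),.009,.02,.11),("housing",(.72,-.29),.048,.06,.13),("grip",(.6,-.288),.066,.08,.04)):
        q=near(P,xy,d); q=q[(q[:,2]>a)&(q[:,2]<b)]
        if len(q)>3: print(n,len(q),q.mean(0),rect(q))
    for n in("dish","tray","button0","bar","shutter_grip","shutter_pointer","mark_window"):
        z=dict(button0=0,shutter_grip=.06,shutter_pointer=.0275,mark_window=.0255).get(n,0)
        for r in nets.mark_of(p,n)[:5]:
            if r["score"]>.3: print(n,round(r["score"],2),onz(p,r["xy"],z)[0])
w=cams.get_image("wrist");save("w0.png",w["frame"])
E
python3 b.py
```

```text
top
A 41 [ 0.5317 -0.0784  0.0399] (array([532.3, -78.8]), array([21.9, 21.4]), 66.7)
B 46 [0.4472 0.1121 0.0397] (array([447. , 112.2]), array([23.2, 20.3]), 44.6)
bar 61 [0.4432 0.0007 0.0102] (array([453.1,   4.1]), array([66.2, 51.8]), 64.6)
dish 240 [0.4842 0.325  0.0127] (array([484.3, 322.5]), array([139.9, 136.3]), 44.9)
tray 358 [0.6632 0.0995 0.0124] (array([656.6, 113.8]), array([157.8, 144. ]), 9.5)
housing 1498 [ 0.7293 -0.2907  0.0544] (array([ 701.5, -290.7]), array([129.8, 215.3]), 86.8)
grip 49 [ 0.5995 -0.2848  0.0719] (array([ 600. , -284.9]), array([38.8, 12.6]), 88.4)
dish 0.7 [0.4793 0.3299 0.    ]
dish 0.32 [ 0.6104 -0.2997  0.    ]
tray 0.72 [ 0.6061 -0.2955  0.    ]
tray 0.63 [0.6653 0.0939 0.    ]
button0 0.55 [0.3534 0.0764 0.    ]
button0 0.53 [0.4416 0.0931 0.    ]
button0 0.44 [0.5186 0.0601 0.    ]
bar 0.61 [0.4307 0.0015 0.    ]
shutter_grip 0.43 [ 0.5911 -0.2869  0.06  ]
shutter_pointer 0.71 [ 0.5366 -0.0825  0.0275]
shutter_pointer 0.59 [ 0.5996 -0.3414  0.0275]
shutter_pointer 0.57 [ 0.5642 -0.3506  0.0275]
mark_window 0.61 [ 0.5598 -0.3513  0.0255]
[... 164 characters left out ...]
6)
bar 64 [ 0.439  -0.0002  0.0095] (array([440.3,   1.4]), array([54.7, 12.2]), 35.1)
dish 161 [0.4802 0.3235 0.0127] (array([481.9, 324.4]), array([136.9, 141.1]), 0.3)
tray 281 [0.6592 0.0964 0.0127] (array([660.2,  97.6]), array([152.1, 114.4]), 9.1)
housing 2770 [ 0.7251 -0.3003  0.0538] (array([ 700.4, -292.1]), array([131.3, 216.8]), 86.4)
grip 93 [ 0.5978 -0.287   0.0716] (array([ 598. , -285.3]), array([41.4, 12. ]), 89.3)
dish 0.96 [ 0.4992  0.3263 -0.    ]
tray 0.62 [0.6575 0.091  0.    ]
button0 0.66 [ 0.5286 -0.0767  0.    ]
button0 0.5 [0.3583 0.067  0.    ]
bar 0.4 [0.4477 0.0017 0.    ]
shutter_grip 0.78 [ 0.5997 -0.292   0.06  ]
shutter_pointer 0.97 [ 0.5975 -0.3408  0.0275]
```

```bash
cat >> h.py <<'E'
from scipy.spatial.transform import Rotation as R
def to(x,y,z,yaw=None):
    "print shift and spin to bring the TCP to a world pose (yaw of tool x, deg)"
    o=get_obs(); M=R.from_rotvec(o["tool_rot"]).as_matrix()
    cy=np.degrees(np.arctan2(M[1,0],M[0,0])); l=M.T@(np.array([x,y,z])-o["tool_pos"])
    sp=0 if yaw is None else -((yaw-cy+90)%180-90)
    print("t",round(o["clock"],2),"pos",o["tool_pos"].round(4) if hasattr(o["tool_pos"],"round") else o["tool_pos"],"yaw",round(cy,2),"tilt",M[:,2].round(4),"-> linear",l.round(4),"spin",round(sp,2),"j6",round(o["joints"][5],2),"open",round(o["opening"],4),"F",np.round(o["force"],1),"ff",o["finger_force"])
E
python3 -c "
from h import *
to(.5305,-.079,.13)"
```

```text
t 2.15 pos [ 0.2697 -0.5914  0.2313] yaw 24.51 tilt [ 0.  0. -1.] -> linear [ 0.4499 -0.358   0.1013] spin 0 j6 -0.17 open 0.0856 F [-0.3  0.4  0.4] ff 0.0
```

View pics/w0.png

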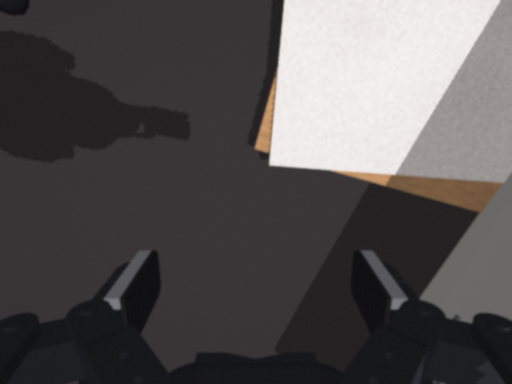

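The wrist view shows only the fingers, at (130,280) and (385,280), and a sheet of paper. I'm moving over button A.

Request:
jog_arm([
  [0.03, -0.024, 0.007],
  [0.065, -0.052, 0.015],
  [0.1, -0.08, 0.022],
  [0.135, -0.107, 0.03],
  [0.17, -0.135, 0.038],
  [0.205, -0.163, 0.046],
  [0.24, -0.191, 0.054],
  [0.275, -0.219, 0.062],
  [0.31, -0.247, 0.07],
  [0.345, -0.275, 0.078],
  [0.38, -0.302, 0.086],
  [0.41, -0.326, 0.092],
], spin=[0, 0, 0, 0, 0, 0, 0, 0, 0, 0, 0, 0], hand=0.06)

```text
clock: 3.35
tool_pos: [0.5081, -0.1226, 0.1391]
tool_rot: [3.07, 0.668, 0.0]
force: [0.1, -1.0, 0.6]
opening: 0.0599
finger_force: 0.0
```

Request:
jog_arm([
  [0.02, -0.016, 0.005],
  [0.033, -0.026, 0.008],
  [0.04, -0.032, 0.009],
  [0.04, -0.032, 0.009],
], spin=[0, 0, 0, 0])

```text
clock: 3.75
tool_pos: [0.5308, -0.0784, 0.1303]
tool_rot: [-3.069, -0.669, 0.0]
force: [-1.1, -1.1, 1.3]
opening: 0.0601
finger_force: 0.0
```

```bash
cat > wr.py <<'E'
from h import *
import sys
np.set_printoptions(precision=4,suppress=True)
x,y,lo,hi,d=map(float,sys.argv[1:6])
p=cams.get_image("wrist"); P=cloud(p,p["depth"]>0)
q=P[(np.hypot(P[:,0]-x,P[:,1]-y)<d)&(P[:,2]>lo)&(P[:,2]<hi)]
print(len(q),q.mean(0),q[:,2].max(),cv2.minAreaRect((q[:,:2]*1000).astype(np.float32)))
if len(sys.argv)>6: save(sys.argv[6],p["frame"])
to(x,y,.015)
E
python3 wr.py .5305 -.079 .034 .05 .03 w1.png
```

```text
800 [ 0.5325 -0.0802  0.0401] 0.04271775862982476 ((531.8358764648438, -80.70022583007812), (23.757055282592773, 22.738964080810547), 24.64813995361328)
t 3.8 pos [ 0.5306 -0.0791  0.1304] yaw 24.54 tilt [-0.     -0.0003 -1.    ] -> linear [-0.0001 -0.0002  0.1154] spin 0 j6 0.78 open 0.0599 F [-0.8 -1.   0.3] ff 0.0
```

Request:
jog_arm([
  [0.0006, 0.0016, 0.02],
  [0.0006, 0.0016, 0.05],
  [0.0006, 0.0016, 0.08],
  [0.0006, 0.0016, 0.1],
  [0.0006, 0.0016, 0.11],
  [0.0006, 0.0016, 0.114],
  [0.0006, 0.0016, 0.114],
], spin=[0, 0, 0, 0, 0, 0, 0])

```text
clock: 4.5
tool_pos: [0.5321, -0.0808, 0.0167]
tool_rot: [3.07, 0.666, 0.001]
force: [-0.1, -0.3, -0.7]
opening: 0.0597
finger_force: 0.0
```

Request:
jog_arm([
  [0, 0, 0],
  [0, 0, 0],
  [0, 0, 0],
  [0, 0, 0],
  [0, 0, 0],
  [0, 0, 0],
], spin=[0, 0, 0, 0, 0, 0], hand=0.015, grip_force=40)

```text
clock: 5.1
tool_pos: [0.5327, -0.0805, 0.0175]
tool_rot: [3.069, 0.667, 0.002]
force: [-0.9, 1.1, 6.3]
opening: 0.0221
finger_force: 39.3
```

Request:
jog_arm([
  [0, 0, -0.01],
  [0, 0, -0.03],
  [0, 0, -0.06],
  [0, 0, -0.08],
  [0, 0, -0.085],
  [0, 0, -0.085],
], spin=[0, 0, 0, 0, 0, 0])

```text
clock: 5.7
tool_pos: [0.5321, -0.0803, 0.102]
tool_rot: [3.069, 0.667, 0.002]
force: [-1.0, -1.1, -0.8]
opening: 0.0218
finger_force: 39.2
```

```bash
python3 -c "
from h import *
to(.510,.336,.08)"
```

```text
t 5.7 pos [ 0.5321 -0.0803  0.102 ] yaw 24.52 tilt [ 1.5e-03 -5.0e-04 -1.0e+00] -> linear [ 0.1526 -0.3879  0.0217] spin 0 j6 0.78 open 0.0218 F [-1.  -1.1 -0.8] ff 39.23850953578949
```

Request:
jog_arm([
  [0.008, -0.02, 0],
  [0.023, -0.058, 0],
  [0.038, -0.097, 0],
  [0.053, -0.136, 0],
  [0.068, -0.174, 0],
  [0.084, -0.213, 0],
  [0.099, -0.252, 0],
  [0.114, -0.29, 0],
  [0.13, -0.33, 0],
  [0.142, -0.362, 0],
  [0.149, -0.38, 0],
  [0.1526, -0.388, 0],
], spin=[0, 0, 0, 0, 0, 0, 0, 0, 0, 0, 0, 0])

```text
clock: 6.9
tool_pos: [0.5081, 0.3374, 0.0993]
tool_rot: [3.069, 0.67, -0.005]
force: [0.3, -0.6, 0.1]
opening: 0.0219
finger_force: 39.4
```

```bash
python3 -c "
from h import *
p=cams.get_image('wrist');t=cams.get_image('top')
print(nets.cut_out(p,'button0')[:1] and nets.cut_out(p,'button0')[0]['score'])
save('hold.png',np.hstack([p['frame'],t['frame'][120:312,60:316].repeat(2,0)[:384,:288]]))
to(.510,.336,.02)"
```

```text
0.95
t 7.1 pos [0.5093 0.3351 0.1004] yaw 24.48 tilt [-0.0015 -0.001  -1.    ] -> linear [ 0.0011 -0.0005  0.0804] spin 0 j6 1.54 open 0.0218 F [-0.4 -0.3 -1.6] ff 39.361411929130554
```

View pics/hold.png

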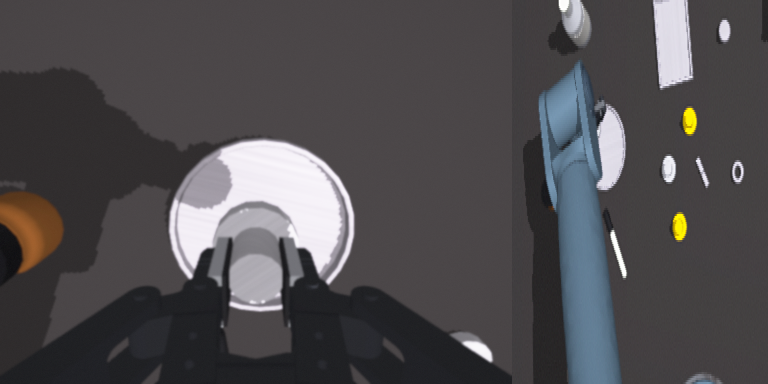

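The button is held upright by its stem (255,250) over the dish. I'm lowering it.

Request:
jog_arm([
  [0, 0, 0.015],
  [0, 0, 0.04],
  [0, 0, 0.06],
  [0, 0, 0.07],
  [0, 0, 0.074],
  [0, 0, 0.076],
  [0, 0, 0.077],
  [0, 0, 0.078],
  [0, 0, 0.0785],
  [0, 0, 0.0785],
], spin=[0, 0, 0, 0, 0, 0, 0, 0, 0, 0])

```text
clock: 8.1
tool_pos: [0.5099, 0.3363, 0.0232]
tool_rot: [-3.07, -0.667, -0.001]
force: [0.5, -0.1, -0.6]
opening: 0.0217
finger_force: 39.4
```

Request:
jog_arm([
  [0, 0, 0.001],
  [0, 0, 0.001],
  [0, 0, 0.001],
], spin=[0, 0, 0])

```text
clock: 8.4
tool_pos: [0.5097, 0.3362, 0.0218]
tool_rot: [-3.07, -0.667, 0.0]
force: [-0.4, -0.0, -1.4]
opening: 0.022
finger_force: 39.4
```

Request:
jog_arm([
  [0, 0, 0.0007],
  [0, 0, 0.0007],
  [0, 0, 0.0007],
], spin=[0, 0, 0])

```text
clock: 8.7
tool_pos: [0.5098, 0.3362, 0.0216]
tool_rot: [3.07, 0.667, 0.0]
force: [-1.9, -0.8, 4.3]
opening: 0.0221
finger_force: 39.8
```

Contact at 4 N, so I release and retreat.

Request:
jog_arm([
  [0, 0, 0],
  [0, 0, 0],
  [0, 0, 0],
  [0, 0, -0.005],
  [0, 0, -0.03],
  [0, 0, -0.07],
  [0, 0, -0.085],
  [0, 0, -0.085],
], spin=[0, 0, 0, 0, 0, 0, 0, 0], hand=0.055)

```text
clock: 9.5
tool_pos: [0.5117, 0.337, 0.1094]
tool_rot: [-3.069, -0.667, -0.01]
force: [0.2, 0.1, 0.3]
opening: 0.0549
finger_force: 0.0
```

```bash
python3 wr.py .510 .336 .034 .06 .03; python3 -c "
from h import *
to(.447,.111,.105)"
```

```text
1026 [0.5103 0.3366 0.0437] 0.04632495070372235 ((509.202880859375, 336.1527099609375), (23.54297637939453, 23.571212768554688), 46.103416442871094)
t 9.55 pos [0.5103 0.3364 0.107 ] yaw 24.51 tilt [ 0.0021  0.0009 -1.    ] -> linear [-0.0006  0.0003  0.092 ] spin 0 j6 1.54 open 0.055 F [ 0.5 -0.1 -0.8] ff 0.0
t 9.55 pos [0.5103 0.3364 0.107 ] yaw 24.51 tilt [ 2.1e-03  9.0e-04 -1.0e+00] -> linear [-0.1511  0.1788  0.0016] spin 0 j6 1.54 open 0.055 F [ 0.5 -0.1 -0.8] ff 0.0
```

Button A stands with its top at 44 mm, as it should. Next is button B.

Request:
jog_arm([
  [-0.02, 0.024, 0],
  [-0.05, 0.059, 0],
  [-0.08, 0.095, 0],
  [-0.11, 0.13, 0],
  [-0.135, 0.16, 0],
  [-0.147, 0.174, 0],
  [-0.151, 0.179, 0],
  [-0.151, 0.179, 0],
], spin=[0, 0, 0, 0, 0, 0, 0, 0])

```text
clock: 10.35
tool_pos: [0.4457, 0.1103, 0.1048]
tool_rot: [-3.07, -0.665, 0.004]
force: [0.3, 0.3, 0.4]
opening: 0.0552
finger_force: 0.0
```

```bash
python3 wr.py .447 .111 .034 .06 .03
```

```text
983 [0.4478 0.1102 0.0401] 0.04204939732092009 ((447.2489318847656, 109.64585876464844), (23.443592071533203, 23.166385650634766), 68.8080062866211)
t 10.4 pos [0.4461 0.1109 0.1052] yaw 24.49 tilt [-0.0016  0.0003 -1.    ] -> linear [0.001  0.0003 0.0902] spin 0 j6 1.14 open 0.0554 F [ 0.2  0.8 -0.4] ff 0.0
```

Request:
jog_arm([
  [0.001, 0.0014, 0.02],
  [0.001, 0.0014, 0.05],
  [0.001, 0.0014, 0.07],
  [0.001, 0.0014, 0.08],
  [0.001, 0.0014, 0.085],
  [0.001, 0.0014, 0.0865],
  [0.001, 0.0014, 0.0865],
], spin=[0, 0, 0, 0, 0, 0, 0])

```text
clock: 11.1
tool_pos: [0.4488, 0.11, 0.0202]
tool_rot: [3.07, 0.667, 0.002]
force: [-0.5, 0.4, 0.5]
opening: 0.0552
finger_force: 0.0
```

Request:
jog_arm([
  [0, 0, 0],
  [0, 0, 0],
  [0, 0, 0],
  [0, 0, 0],
  [0, 0, 0],
  [0, 0, 0],
], spin=[0, 0, 0, 0, 0, 0], hand=0.015)

```text
clock: 11.7
tool_pos: [0.4488, 0.1097, 0.0205]
tool_rot: [3.07, 0.667, 0.002]
force: [-1.6, -0.5, 6.7]
opening: 0.0218
finger_force: 39.3
```

Request:
jog_arm([
  [0, 0, -0.01],
  [0, 0, -0.03],
  [0, 0, -0.06],
  [0, 0, -0.08],
  [0, 0, -0.085],
  [0, 0, -0.085],
], spin=[0, 0, 0, 0, 0, 0])

```text
clock: 12.3
tool_pos: [0.4483, 0.1098, 0.1052]
tool_rot: [3.07, 0.667, 0.002]
force: [0.6, 0.6, -0.8]
opening: 0.0218
finger_force: 39.2
```

```bash
python3 -c "
from h import *
to(.456,.311,.0225)"
```

```text
t 12.3 pos [0.4483 0.1098 0.1052] yaw 24.51 tilt [ 0.0016 -0.     -1.    ] -> linear [ 0.0904 -0.18    0.0827] spin 0 j6 1.14 open 0.0218 F [ 0.6  0.6 -0.8] ff 39.231605529785156
```

Request:
jog_arm([
  [0.01, -0.02, 0],
  [0.027, -0.054, 0],
  [0.045, -0.09, 0],
  [0.063, -0.126, 0],
  [0.08, -0.16, 0],
  [0.088, -0.175, 0],
  [0.0904, -0.18, 0.005],
  [0.0904, -0.18, 0.03],
  [0.0904, -0.18, 0.055],
  [0.0904, -0.18, 0.07],
  [0.0904, -0.18, 0.075],
  [0.0904, -0.18, 0.077],
], spin=[0, 0, 0, 0, 0, 0, 0, 0, 0, 0, 0, 0])

```text
clock: 13.5
tool_pos: [0.4555, 0.3103, 0.027]
tool_rot: [3.07, 0.666, -0.002]
force: [0.8, 0.2, -0.1]
opening: 0.0218
finger_force: 39.4
```

Request:
jog_arm([
  [0, 0, 0.001],
  [0, 0, 0.002],
  [0, 0, 0.003],
  [0, 0, 0.003],
], spin=[0, 0, 0, 0])

```text
clock: 13.9
tool_pos: [0.4559, 0.3112, 0.025]
tool_rot: [-3.07, -0.667, -0.001]
force: [-0.1, 0.1, -1.8]
opening: 0.0218
finger_force: 39.4
```

Request:
jog_arm([
  [0, 0, 0.001],
  [0, 0, 0.001],
  [0, 0, 0.001],
], spin=[0, 0, 0])

```text
clock: 14.2
tool_pos: [0.4559, 0.3113, 0.0245]
tool_rot: [3.07, 0.667, 0.001]
force: [-2.8, -0.3, 4.6]
opening: 0.0218
finger_force: 40.0
```

Request:
jog_arm([
  [0, 0, 0],
  [0, 0, 0],
  [0, 0, 0],
  [0, 0, -0.005],
  [0, 0, -0.03],
  [0, 0, -0.07],
  [0, 0, -0.085],
  [0, 0, -0.085],
], spin=[0, 0, 0, 0, 0, 0, 0, 0], hand=0.05)

```text
clock: 15.0
tool_pos: [0.4576, 0.3119, 0.1116]
tool_rot: [-3.069, -0.667, -0.01]
force: [0.1, 0.4, -0.2]
opening: 0.0499
finger_force: 0.0
```

```bash
python3 wr.py .456 .311 .034 .06 .03; python3 -c "
from h import *
to(.441,.001,.11,35)"
```

```text
1001 [0.4558 0.3113 0.0437] 0.046043099449639524 ((454.74237060546875, 310.7085266113281), (23.729835510253906, 23.05292510986328), 26.088146209716797)
t 15.05 pos [0.4562 0.3113 0.1093] yaw 24.51 tilt [ 0.002   0.0008 -1.    ] -> linear [-0.0005  0.0002  0.0943] spin 0 j6 1.54 open 0.0501 F [ 0.3 -0.1  0.3] ff 0.0
t 15.05 pos [0.4562 0.3113 0.1093] yaw 24.51 tilt [ 2.e-03  8.e-04 -1.e+00] -> linear [-0.1425  0.276  -0.001 ] spin -10.49 j6 1.54 open 0.0501 F [ 0.3 -0.1  0.3] ff 0.0
```

Both buttons stand in the dish. On to the bar.

Request:
jog_arm([
  [-0.012, 0.023, 0],
  [-0.03, 0.058, 0],
  [-0.049, 0.095, 0],
  [-0.068, 0.132, 0],
  [-0.087, 0.169, 0],
  [-0.106, 0.206, 0],
  [-0.124, 0.241, 0],
  [-0.136, 0.264, 0],
  [-0.1425, 0.276, 0],
  [-0.1425, 0.276, 0],
], spin=[0, -2, -4, -6, -8, -9, -10, -10.5, -10.5, -10.5])

```text
clock: 16.05
tool_pos: [0.4391, -0.0002, 0.1067]
tool_rot: [-2.996, -0.94, 0.005]
force: [-0.5, -0.3, -0.2]
opening: 0.0499
finger_force: 0.0
```

```bash
python3 wr.py .441 .001 .006 .02 .04 w2.png
```

```text
910 [0.4422 0.0009 0.0104] 0.012404446283450467 ((441.04571533203125, 0.021039962768554688), (55.27918243408203, 10.069607734680176), 36.94309997558594)
t 16.1 pos [0.4393 0.0007 0.1069] yaw 34.9 tilt [-0.0031  0.001  -1.    ] -> linear [0.0018 0.001  0.0919] spin 0 j6 0.7 open 0.0501 F [-0.5  0.2  0.3] ff 0.0
```

View pics/w2.png

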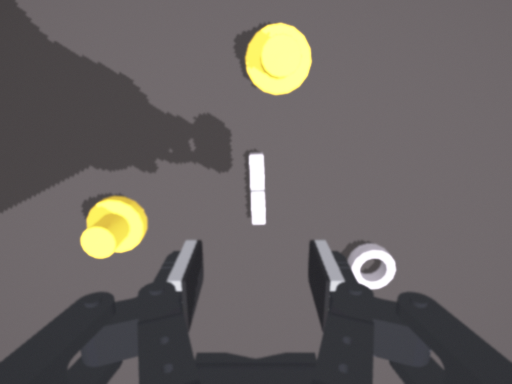

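The bar lies notch-up at (257,188) with nothing close to it.

Request:
jog_arm([
  [0.0014, 0.0013, 0.02],
  [0.0014, 0.0013, 0.05],
  [0.0014, 0.0013, 0.075],
  [0.0014, 0.0013, 0.09],
  [0.0014, 0.0013, 0.098],
  [0.0014, 0.0013, 0.101],
  [0.0014, 0.0013, 0.1025],
  [0.0014, 0.0013, 0.1025],
], spin=[-1, -2, -2, -2, -2, -2, -2, -2], hand=0.032)

```text
clock: 16.9
tool_pos: [0.4429, 0.0006, 0.0066]
tool_rot: [2.979, 0.997, 0.001]
force: [-0.1, -0.0, -0.2]
opening: 0.0324
finger_force: 0.0
```

Request:
jog_arm([
  [0, 0, 0],
  [0, 0, 0],
  [0, 0, 0],
  [0, 0, 0],
  [0, 0, 0],
], spin=[0, 0, 0, 0, 0], hand=0.0)

```text
clock: 17.4
tool_pos: [0.4431, 0.0004, 0.0068]
tool_rot: [2.979, 0.997, 0.002]
force: [-0.8, 0.7, 6.6]
opening: 0.0081
finger_force: 39.4
```

Request:
jog_arm([
  [0, 0, -0.01],
  [0, 0, -0.03],
  [0, 0, -0.06],
  [0, 0, -0.07],
  [0, 0, -0.07],
  [0, 0, -0.07],
], spin=[0, 0, 0, 0, 0, 0])

```text
clock: 18.0
tool_pos: [0.4418, 0.0007, 0.0754]
tool_rot: [-2.979, -0.997, 0.001]
force: [-1.1, -0.1, 0.4]
opening: 0.0078
finger_force: 39.1
```

```bash
python3 -c "
from h import *
to(.660,.098,.01,9)"
```

```text
t 18.0 pos [0.4418 0.0007 0.0754] yaw 37.01 tilt [-9.e-04  3.e-04 -1.e+00] -> linear [0.2329 0.0537 0.0652] spin 28.01 j6 0.67 open 0.0078 F [-1.1 -0.1  0.4] ff 39.058207869529724
```

Request:
jog_arm([
  [0.015, 0.003, -0.01],
  [0.045, 0.01, -0.015],
  [0.08, 0.019, -0.015],
  [0.115, 0.027, -0.015],
  [0.15, 0.035, -0.015],
  [0.185, 0.043, -0.01],
  [0.212, 0.049, 0],
  [0.227, 0.0525, 0.01],
  [0.2329, 0.0537, 0.025],
  [0.2329, 0.0537, 0.04],
  [0.2329, 0.0537, 0.05],
  [0.2329, 0.0537, 0.055],
], spin=[2, 5, 9, 13, 17, 21, 25, 27, 28, 28, 28, 28])

```text
clock: 19.2
tool_pos: [0.6587, 0.0976, 0.0185]
tool_rot: [-3.132, -0.247, 0.006]
force: [0.8, -0.5, 0.1]
opening: 0.0084
finger_force: 39.1
```

```bash
python3 -c "
from h import *
to(.660,.098,.012,9)"
```

```text
t 19.2 pos [0.6587 0.0976 0.0185] yaw 9.01 tilt [-0.0041  0.     -1.    ] -> linear [ 0.0014 -0.0002  0.0065] spin 0.01 j6 1.39 open 0.0084 F [ 0.8 -0.5  0.1] ff 39.06803905963898
```

Request:
jog_arm([
  [0, 0, 0.002],
  [0, 0, 0.004],
  [0, 0, 0.006],
  [0, 0, 0.007],
  [0, 0, 0.007],
], spin=[0, 0, 0, 0, 0])

```text
clock: 19.7
tool_pos: [0.6608, 0.0979, 0.0143]
tool_rot: [3.132, 0.247, 0.001]
force: [-0.0, 1.0, -0.4]
opening: 0.0079
finger_force: 39.1
```

Request:
jog_arm([
  [0, 0, 0.001],
  [0, 0, 0.001],
  [0, 0, 0.001],
], spin=[0, 0, 0])

```text
clock: 20.0
tool_pos: [0.6607, 0.0979, 0.0131]
tool_rot: [-3.132, -0.247, -0.0]
force: [-1.3, -0.7, -0.3]
opening: 0.008
finger_force: 39.1
```

Request:
jog_arm([
  [0, 0, 0.001],
  [0, 0, 0.001],
  [0, 0, 0.001],
], spin=[0, 0, 0])

```text
clock: 20.3
tool_pos: [0.6606, 0.0979, 0.012]
tool_rot: [-3.132, -0.247, 0.0]
force: [-0.8, 0.4, 0.8]
opening: 0.0077
finger_force: 39.1
```

Request:
jog_arm([
  [0, 0, 0.0007],
  [0, 0, 0.0007],
  [0, 0, 0.0007],
], spin=[0, 0, 0])

```text
clock: 20.6
tool_pos: [0.6607, 0.0979, 0.0119]
tool_rot: [3.132, 0.247, -0.0]
force: [-3.0, -0.5, 4.7]
opening: 0.008
finger_force: 39.8
```

Request:
jog_arm([
  [0, 0, 0],
  [0, 0, 0],
  [0, 0, 0],
  [0, 0, -0.005],
  [0, 0, -0.03],
  [0, 0, -0.07],
  [0, 0, -0.11],
  [0, 0, -0.138],
  [0, 0, -0.138],
], spin=[0, 0, 0, 0, 0, 0, 0, 0, 0], hand=0.035)

```text
clock: 21.5
tool_pos: [0.6641, 0.0979, 0.156]
tool_rot: [3.131, 0.247, 0.017]
force: [0.4, -0.0, 0.9]
opening: 0.0351
finger_force: 0.0
```

```bash
python3 wr.py .661 .098 .011 .03 .035;python3 -c "
from h import *
to(.599,-.287,.15,86.7)"
```

```text
675 [0.6601 0.0974 0.0154] 0.01753206702761334 ((658.9707641601562, 97.57809448242188), (55.27185821533203, 9.94558048248291), 9.26331615447998)
t 21.55 pos [0.6625 0.0978 0.1529] yaw 9.01 tilt [ 0.0061 -0.0001 -1.    ] -> linear [-0.0023 -0.0006  0.1378] spin 0 j6 1.39 open 0.0351 F [0.7 0.1 0.2] ff 0.0
t 21.55 pos [0.6625 0.0978 0.1529] yaw 9.01 tilt [ 6.1e-03 -1.0e-04 -1.0e+00] -> linear [-0.123   0.3701  0.0025] spin -77.69 j6 1.39 open 0.0351 F [0.7 0.1 0.2] ff 0.0
```

The bar is flat in the tray with its top at 15 mm. On to the shutter.

Request:
jog_arm([
  [-0.008, 0.023, 0],
  [-0.018, 0.055, 0],
  [-0.03, 0.09, 0],
  [-0.042, 0.127, 0],
  [-0.055, 0.165, 0],
  [-0.067, 0.203, 0],
  [-0.08, 0.241, 0],
  [-0.092, 0.279, 0],
  [-0.104, 0.314, 0],
  [-0.113, 0.343, 0],
  [-0.119, 0.362, 0],
  [-0.1215, 0.37, 0],
], spin=[-5, -12, -19, -26, -33, -40, -47, -54, -61, -68, -74, -77.7], hand=0.05)

```text
clock: 22.75
tool_pos: [0.5972, -0.2883, 0.1474]
tool_rot: [-2.281, -2.156, 0.001]
force: [-0.3, 0.6, 0.3]
opening: 0.05
finger_force: 0.0
```

Request:
jog_arm([
  [0, 0, 0],
  [0, 0, 0],
], spin=[0, 0])

```text
clock: 22.95
tool_pos: [0.598, -0.286, 0.148]
tool_rot: [-2.284, -2.153, 0.0]
force: [0.3, 1.2, 0.1]
opening: 0.0501
finger_force: 0.0
```

```bash
cat > u.py <<'E'
from h import *
import sys
np.set_printoptions(precision=4,suppress=True)
p=cams.get_image("wrist");P=cloud(p,p["depth"]>0); save(sys.argv[1],p["frame"])
def sel(x,y,d,a,b): return P[(np.hypot(P[:,0]-x,P[:,1]-y)<d)&(P[:,2]>a)&(P[:,2]<b)]
q=sel(.6,-.285,.05,.064,.08); print("grip",len(q),q.mean(0),q[:,2].max(),cv2.minAreaRect((q[:,:2]*1000).astype(np.float32)))
q=sel(.72,-.29,.15,.05,.06); 
if len(q)>9: print("housing",len(q),cv2.minAreaRect((q[:,:2]*1000).astype(np.float32)))
for n,z in(("shutter_grip",.06),("shutter_pointer",.029),("mark_window",.0255)):
    for r in nets.mark_of(p,n)[:2]: print(n,round(r["score"],2),np.round(r["xy"]),onz(p,r["xy"],z)[0])
to(.599,-.287,.041,86.7)
E
python3 u.py w3.png
```

```text
grip 944 [ 0.5991 -0.2843  0.0729] 0.07540649281080841 ((599.2492065429688, -285.62335205078125), (39.17424392700195, 11.975174903869629), 86.41024780273438)
housing 23948 ((697.8341064453125, -291.8690490722656), (129.06173706054688, 208.36766052246094), 86.77295684814453)
shutter_grip 0.55 [257. 200.] [ 0.5981 -0.288   0.06  ]
shutter_pointer 0.75 [259. 250.] [ 0.597  -0.3454  0.029 ]
mark_window 0.87 [223. 250.] [ 0.5645 -0.345   0.0255]
t 23.15 pos [ 0.5987 -0.2857  0.1491] yaw 86.74 tilt [-0.0004  0.0004 -1.    ] -> linear [-0.0013  0.0004  0.1081] spin 0.04 j6 -0.56 open 0.0501 F [-0.   0.2 -0.1] ff 0.0
```

View pics/w3.png

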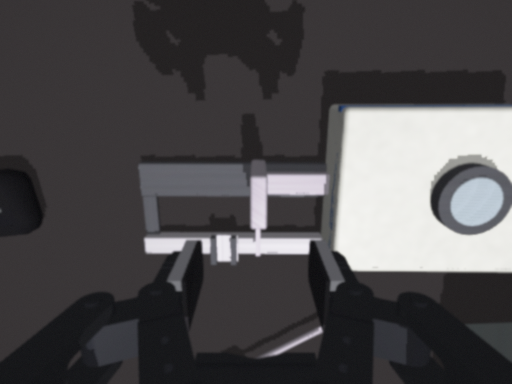

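The wrist view shows the grip plate at (258,195), the pointer tip at (258,240) and the clip at (225,249), with dark ribs near columns 213 and 236. I'm measuring how far to pull.

```bash
cat > g.py <<'E'
from h import *
import sys
np.set_printoptions(precision=4,suppress=True,linewidth=200)
p=cams.get_image("wrist"); g=p["frame"].mean(2)
ex=np.array([np.cos(np.radians(-3.4)),np.sin(np.radians(-3.4))]); ey=np.array([-ex[1],ex[0]]); o0=np.array([.5992,-.2856])
# rectified orthographic views in unit coords: s = along unit x from o0, t = along unit y
def ortho(z,s,t):
    S,T=np.meshgrid(s,t); w=np.c_[(o0+S.reshape(-1,1)*ex+T.reshape(-1,1)*ey),np.full(S.size,z)]
    m=proj(p,w).astype(np.float32).reshape(*S.shape,2)
    return cv2.remap(g.astype(np.float32),m[...,0],m[...,1],cv2.INTER_LINEAR)
s=np.arange(-.065,.021,.001)
a=ortho(.0255,s,np.arange(-.068,-.055,.001)).mean(0); b=ortho(.029,s,np.arange(-.056,-.044,.001)).mean(0)
for x,i,j in zip(s,a,b): print(f"{x*1000:.0f}:{i:.0f}/{j:.0f}",end=" ")
print(); to(.599,-.2856,.041,86.6)
E
python3 g.py
```

```text
-65:106/172 -64:95/154 -63:92/135 -62:91/123 -61:89/118 -60:85/118 -59:76/118 -58:65/117 -57:53/117 -56:41/115 -55:30/110 -54:23/102 -53:20/93 -52:21/88 -51:32/88 -50:73/101 -49:131/134 -48:172/168 -47:182/185 -46:183/187 -45:181/188 -44:171/186 -43:145/175 -42:116/143 -41:104/108 -40:102/92 -39:102/90 -38:120/98 -37:171/138 -36:219/194 -35:235/218 -34:237/223 -33:235/221 -32:232/219 -31:234/218 -30:236/220 -29:236/222 -28:236/221 -27:235/220 -26:226/209 -25:192/176 -24:137/131 -23:108/101 -22:104/91 -21:110/93 -20:141/112 -19:187/155 -18:199/183 -17:188/187 -16:185/188 -15:185/190 -14:185/190 -13:185/190 -12:185/190 -11:185/190 -10:186/190 -9:186/190 -8:186/190 -7:186/190 -6:185/189 -5:186/183 -4:187/175 -3:193/182 -2:203/208 -1:209/225 0:209/227 1:205/222 2:196/208 3:189/196 4:187/191 5:187/190 6:187/190 7:187/190 8:187/191 9:187/190 10:187/190 11:187/191 12:187/191 13:188/191 14:187/191 15:185/191 16:185/191 17:187/191 18:187/191 19:187/191 20:187/191 
t 23.2 pos [ 0.5987 -0.2858  0.1493] yaw 86.74 tilt [-0.0002  0.0002 -1.    ] -> linear [0.0002 0.0003 0.1083] spin 0.14 j6 -0.56 open 0.0502 F [ 0.5  0.3 -0.2] ff 0.0
```

Request:
jog_arm([
  [0, 0.0003, 0.015],
  [0, 0.0003, 0.04],
  [0, 0.0003, 0.07],
  [0, 0.0003, 0.09],
  [0, 0.0003, 0.1],
  [0, 0.0003, 0.106],
  [0, 0.0003, 0.108],
  [0, 0.0003, 0.108],
], spin=[0, 0, 0, 0, 0, 0, 0, 0])

```text
clock: 24.0
tool_pos: [0.5994, -0.2869, 0.0421]
tool_rot: [2.283, 2.156, 0.0]
force: [1.2, -0.5, -0.1]
opening: 0.0501
finger_force: 0.0
```

Request:
jog_arm([
  [0, 0, 0],
  [0, 0, 0],
  [0, 0, 0],
  [0, 0, 0],
  [0, 0, 0],
  [0, 0, 0],
], spin=[0, 0, 0, 0, 0, 0], hand=0.0, grip_force=70)

```text
clock: 24.6
tool_pos: [0.5998, -0.287, 0.0424]
tool_rot: [2.283, 2.155, 0.001]
force: [2.6, 0.6, 4.4]
opening: 0.011
finger_force: 69.8
```

```bash
python3 g.py | tail -1
```

```text
t 24.65 pos [ 0.5998 -0.287   0.0424] yaw 86.69 tilt [ 0.0022 -0.001  -1.    ] -> linear [ 0.0014 -0.0009  0.0014] spin 0.09 j6 -0.56 open 0.0109 F [2.6 1.6 4.5] ff 69.8741340637207
```

Request:
jog_arm([
  [0, -0.003, 0],
  [0, -0.007, 0],
  [0, -0.012, 0],
  [0, -0.017, 0],
  [0, -0.022, 0],
  [0, -0.026, 0],
  [0, -0.029, 0],
  [0, -0.031, 0],
  [0, -0.031, 0],
  [0, -0.031, 0],
], spin=[0, 0, 0, 0, 0, 0, 0, 0, 0, 0])

```text
clock: 25.65
tool_pos: [0.5691, -0.2851, 0.0424]
tool_rot: [2.282, 2.155, 0.002]
force: [7.2, 1.3, 4.3]
opening: 0.011
finger_force: 70.0
```

```bash
python3 g.py;  python3 - <<'E'
from h import *
p=cams.get_image("wrist");s=cams.get_image("side")
a=cv2.resize(p["frame"][150:330,130:330],None,fx=2,fy=2,interpolation=cv2.INTER_CUBIC)
b=cv2.resize(s["frame"][230:320,260:360],None,fx=4,fy=4,interpolation=cv2.INTER_CUBIC)
save("f1.png",np.hstack([a,b]))
E
```

```text
-65:26/26 -64:27/26 -63:28/26 -62:29/26 -61:29/25 -60:28/26 -59:27/26 -58:26/26 -57:26/25 -56:26/25 -55:26/26 -54:26/25 -53:26/26 -52:26/26 -51:26/26 -50:26/26 -49:26/26 -48:25/26 -47:23/25 -46:24/24 -45:32/25 -44:38/34 -43:56/37 -42:91/52 -41:101/74 -40:98/68 -39:108/91 -38:146/153 -37:209/198 -36:231/219 -35:234/222 -34:232/222 -33:226/222 -32:223/222 -31:223/223 -30:222/223 -29:226/224 -28:231/223 -27:229/223 -26:216/221 -25:175/214 -24:136/189 -23:122/133 -22:104/73 -21:100/60 -20:119/55 -19:102/37 -18:41/28 -17:28/25 -16:24/23 -15:22/24 -14:23/26 -13:26/26 -12:27/26 -11:26/26 -10:26/25 -9:26/26 -8:26/26 -7:26/26 -6:27/26 -5:26/26 -4:26/26 -3:26/26 -2:27/26 -1:29/26 0:29/26 1:29/26 2:28/26 3:27/26 4:26/26 5:26/25 6:26/26 7:26/26 8:26/26 9:26/27 10:26/32 11:27/38 12:29/43 13:34/45 14:41/45 15:46/44 16:52/45 17:54/46 18:54/46 19:54/46 20:54/46 
t 25.7 pos [ 0.5691 -0.2851  0.0424] yaw 86.7 tilt [ 0.003 -0.001 -1.   ] -> linear [0.0012 0.0299 0.0015] spin 0.1 j6 -0.59 open 0.0111 F [5.4 0.6 4.2] ff 69.95240449905396
```

View pics/f1.png

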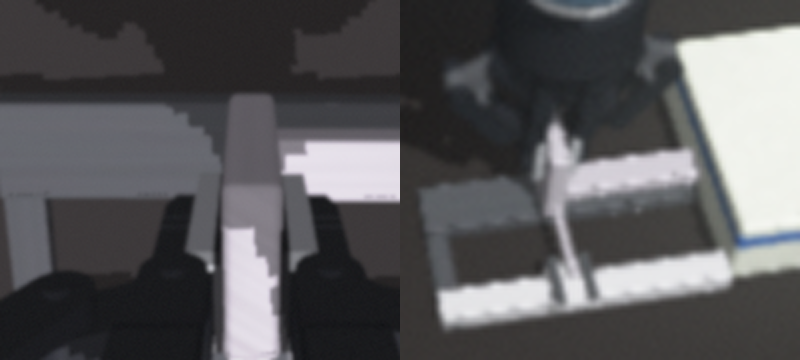

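The plate is held between the fingers, and the side view shows the pointer centred between the two ribs at (570,270). I'll check the placed items once more, then hand in.

Run:
```python
from h import *
p=cams.get_image("side");P=cloud(p,p["depth"]>0)
for n,x,y,a,b in(("A",.51,.336,.036,.06),("B",.456,.311,.036,.06),("bar",.661,.098,.011,.03)):
    q=P[(np.hypot(P[:,0]-x,P[:,1]-y)<.035)&(P[:,2]>a)&(P[:,2]<b)]
    q=q[np.hypot(*(q[:,:2]-[x,y]).T)<(.02 if n!="bar" else .035)]; print(n,len(q),q.mean(0).round(4))
to(.599,-.2856,.041)
ok=len(q)>0
print(ticket.job_done())
```

```text
A 0 [nan nan nan]
B 0 [nan nan nan]
bar 0 [nan nan nan]
t 25.85 pos [ 0.5691 -0.2851  0.0424] yaw 86.7 tilt [ 0.0031 -0.001  -1.    ] -> linear [0.0012 0.0298 0.0015] spin 0 j6 -0.59 open 0.0111 F [5.1 1.  4.6] ff 69.95511889457703
the job is handed in; nothing more can be done
None<stdin>:5: RuntimeWarning: Mean of empty slice.
  ret = um.true_divide(
```

I handed in the job at 25.9 s with both buttons upright in the dish, the bar flat in the tray, and the slide held about 31 mm out with its pointer between the clip's ribs; the last side-camera check of the buttons and bar found no points (I think the arm was in the way), so those rest on wrist-camera measurements taken right after each was put down.

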